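Close and pin the terrine press

ROBOT

A 6-joint arm with a two-finger parallel gripper is mounted at the origin on the work surface. World frame = base frame: x ahead of the robot, y to its left, z up, the work surface at z = 0. Lengths are in mm, angles in degrees, forces in N, time in s.
With the tool pointing down it reaches from about 350 to 850 mm from the base axis. Payload 8.1 kg.
Tool frame: the origin (TCP) lies midway between the tips of the shut fingers; the grasp point (between the pads) lies 19 mm behind it; z points along the fingers, y is the line along which they close (so a half turn about z gives the same grasp; the last joint's range is limited). The gripper opens to 85 mm and grips with 20 to 120 N. Pads are 22 mm wide; open, the fingers measure 114 mm over their backs; the gripper's body (76 mm by 85 mm) begins 54 mm behind the grasp point. The pads swing forward as they close: fully open they stand 13 mm farther back than shut.
Start: joints at [64.492, 7.471, 85.268, -0, 87.261, -4.893], TCP at [211.231, 561.593, 206.692] pointing down, gripper open.
Joint ranges: [-169.43, 169.43], [-51.17, 129.36], [1.28, 143.12], [-76.62, 256.62], [0, 156.53], [-152.29, 152.29]. Speed limits (degrees/s): [136.94, 136.94, 159.86, 180, 180, 180].

INTERFACE

Orientations are given as [roll, pitch, yaw] about the fixed x, y, z axes, in that order (R = Rz(yaw) Ry(pitch) Rx(roll)).
In Python, from bench import r gives the robot as it stands. The module is installed in compiled form; this text tells all that it offers.
- The arm moves only by the tool jog_arm, never from a script. Its argument "rows" is a list of rows, each a list of 2 entries, a list of its own where there are three numbers: the shift along the tool's x, y, z in mm, then the turn, a rotation vector about the tool's x, y, z in rad. A call has 1 to 10 rows; each row is the pose to reach, as a shift and turn from the pose commanded when the call began, along the tool's axes at that moment; what a row does not reach only later rows make up. A row lasts 1/10 s, in which the tool goes at most 50 mm and 8.59 degrees, less where a joint would pass 70% of its speed; a pose out of reach is approached as far as the arm can. A call with a gripper value outside its range is refused whole. "grip" is the finger opening in mm, from 0 to 85.4, set as the call begins (left out, the last holds). The fingers move at their own pace and stop on an object; "force" is the grip in N (left out, the last holds). Time passes only in rows, so rows that repeat a pose let the fingers close. It gives the time, the measured TCP pose, the force, the opening and the grip force at its end, in the units of the state.
- r.sense(): the state, without advancing time (a new reading comes with each control period).
- r.snapshot(name): name is "scene" or "top" or "wrist"; returns (picture, depth): 400x640x3 uint8, blue, green, red; 400x640 float32, mm along the optical axis (not along the pixel's ray), 0 where there is no reading.
- r.camera_params(name): a dict with "fx", "fy", "cx", "cy" (pixels), "dist_coeffs" ([k1, k2, p1, p2, k3] as OpenCV has them; the pictures are not rectified), "pose" (4x4, takes a point from camera to world coordinates); the wrist camera has in their place "tool_from_camera" (4x4, takes a point from camera to tool coordinates, whose origin is the TCP and whose axes are the flange's). Camera axes: x right, y down, z forward; pixel columns grow to the right and rows downward; lengths in mm; the calibration is good to about 2 mm. A picture is of the moment at which its call begins: read the wrist's pose just before it. camera_params takes no time and is no camera call.
- r.hand_in(): hands the job in; it is judged then, once.
The state is a dict: "time": time; "joint_pos": joint angles; "qd": joint speeds; "joint_efforts": joint torques, N m; "tool_pos": TCP position; "tcp_rot": TCP orientation; "ft_force": force on the tool from outside, world axes, zero at the start; "wrist_torque": the same for the moment, N m; "finger_gap": finger opening in mm; "grip_force": force on a finger pad.
Only numpy, scipy, OpenCV 4.12 (cv2) and the standard library are available. Lean on these libraries where they do the work, as an engineer would, in place of code of your own. Each camera call takes 0.05 s, during which the arm holds its last target. There are 200 camera calls.

TASK

Lower the bar of the terrine press fully down into its fork, then slide the long lock pin through both cheeks of the fork and the bar between them until the pin's collar meets the cheek, and let go. Leave the short pin in the rest and do not knock over or push aside the other kitchen things.

Things in the scene. Friction and masses are not known exactly. Their poses are not given: they have to be found in the camera images.
- press: terrine press fixed on the bench: grey base plate 330 x 160 mm, top 15 mm high (spans x -150 to +180, y -80 to +80), steel mould 100 x 110 mm centred at x +45, top 75 mm high, a swinging bar above it and a fork at x -90. Origin on the bench; x runs along the bar from fork to hinge (handle to -x, roughly towards the robot), y across, z up
- fork_mid (a point): midpoint of the fork on the common axis of its holes, at x -90, y 0, z 95 mm of the press, axes those of the press. The fork is two upright aluminium cheeks, 44 mm wide in x, 120 mm tall, 8 mm thick, outer faces at y +25 and -25, 34 mm apart inside, each with an 18.5 mm round hole along y at height 95 mm. Both sides are free
- press_hinge (a point): point on the bar's hinge axis, in the bar's middle plane: x +130, y 0, z 95 mm of the press; axes those of the press, the hinge axis is y
- press_bar (a joint): bar angle (rad): 0 is fully down, level in the fork against its stop; positive is raised, at most 1.2; starts raised. Bar 24 mm wide, 26 mm high, swings about press_hinge; its 18.5 mm cross hole, 220 mm from the hinge, meets the cheek holes at 0. The stiff hinge holds it where it is left; 2 to 10 N down on the handle lowers it
- bar_handle (a point): middle of the black round handle (30 mm diameter, 70 mm long) at the bar's end, on its centre line, 285 mm from the hinge
- lock_pin: long lock pin, plain steel, 151 mm, about 0.17 kg, lying level in one lane of the pin rest, axis 45 mm above the bench. Origin on its axis at the collar's face on the shank side; x points to the nose. Shank 14 mm diameter, x 0 to 85, last 12 mm tapered to 7 mm; collar 30 mm diameter, x -6 to 0; round grip 20 mm diameter, x -66 to -6. It may go in from either side
- pin_seat (a point): point on the lock pin's axis in its shank, 25 mm from the collar face towards the nose; it lies at fork_mid when the collar touches the cheek
- pin_grip (a point): point on the lock pin's axis in its grip, 34 mm behind the collar face; a good place to grasp from above, the rest is open there for 40 mm along the pin and 30 mm to each side
- short_pin: look-alike pin with a 40 mm shank, too short for the fork, otherwise like the lock pin (same origin and axes), in the other lane of the rest; leave it there. Which pin is in which lane varies
- pin_rest: low white plastic rest fixed on the bench, base 160 x 170 mm, 6 mm thick; origin under its centre; x along the lanes (noses to +x, roughly towards the press), lanes at y +55 and -55 mm. Each lane has two notched saddles, 10 mm wide, at most 50 mm high, at x -63 (grip's end) and x +15 (shank); pins' origins at x 0. A pin lifts straight up
- oil_bottle: amber bottle, 60 mm diameter, 210 mm tall, to the right of the press; origin under its centre, z up; bystander
- spice_jar: glass jar, 56 mm diameter, 85 mm tall, beyond the gap between the rest and the press; origin under its centre, z up; bystander
- ramekin: small white bowl, 80 mm diameter, 45 mm tall, near the robot; origin under its centre, z up; bystander
- steel_bowl: steel bowl, 130 mm diameter, 60 mm tall, near the robot on its right; origin under its centre, z up; bystander
- mug: white mug, 76 mm diameter, 85 mm tall, to the right of the press's far end; origin under its centre, z up; bystander
- spatula: wooden-handled steel spatula, 65 mm wide blade, 240 mm long, lying flat to the left of the pin rest; origin under its middle; bystander
Things that resemble listed ones, but are neither listed nor needed, are in the scene too. Leave any red look-alike of the lock_pin alone.

How it is judged:
By the outcome, as a careful person would: the job done as asked, in the order asked, and still so for the second after the job is handed in, with the robot touching nothing.
It also fails if it takes over 56 s, if anything falls off the work surface, if the arm or the gripper's body presses on something with over 40 N, if the wrist force passes 120 N, or if a joint passes its speed limit or range.

## Working session

There is one attempt and no reset: what is moved stays moved. The work goes in short steps, Python scripts to look and compute and a tool call to move; the robot and the scene stay as the last step left them, time stands still between calls to the robot, and variables do not carry over. Pictures are saved under pics/ and viewed, at most 10 in all, crops included, and the job is handed in when it is done.

Besides the shell and the picture viewer there is one more tool, called after ">>>" as a command line: name --argument value ..., lists and objects as JSON in quotes. jog_arm: Moves the arm, as the interface text tells. Its arguments: {"type":"object","properties":{"rows":{"type":"array"},"grip":{"type":"number"},"force":{"type":"number"}},"required":["rows"]}

```bash
mkdir -p pics
cat > h.py <<'E'
import numpy as np, cv2
from bench import r
from scipy.spatial.transform import Rotation as R
def snap(n):
    s=r.sense(); im,d=r.snapshot(n); p=r.camera_params(n)
    K=np.array([[p['fx'],0,p['cx']],[0,p['fy'],p['cy']],[0,0,1]]); D=np.array(p['dist_coeffs'])
    if n=='wrist':
        T=np.eye(4);T[:3,:3]=R.from_euler('xyz',s['tcp_rot'],degrees=True).as_matrix();T[:3,3]=s['tool_pos']
        T=T@np.array(p['tool_from_camera'])
    else: T=np.array(p['pose'])
    return im,d,K,D,T
def ray(uv,K,D,T):
    q=cv2.undistortPoints(np.array(uv,float).reshape(-1,1,2),K,D).reshape(-1,2)
    v=np.c_[q,np.ones(len(q))]@T[:3,:3].T
    return T[:3,3],v
def onz(uv,z,K,D,T):
    o,v=ray(uv,K,D,T); return o+v*((z-o[2])/v[:,2])[:,None]
def cloud(d,K,D,T):
    h,w=d.shape; u,v=np.meshgrid(np.arange(w),np.arange(h))
    o,vv=ray(np.c_[u.ravel(),v.ravel()],K,D,T)
    return (o+vv*d.reshape(-1,1)).reshape(h,w,3)
E
python3 - <<'E'
from h import *
s=r.sense();print(s)
for n in('scene','top'):
    c=snap(n); cv2.imwrite(f'pics/{n}0.png',c[0]); np.savez(f'{n}0.npz',im=c[0],d=c[1],K=c[2],D=c[3],T=c[4]); print(n,c[2].round(),c[4].round(2))
print(r.camera_params('wrist'))
E
```

```text
{'time': 0.0, 'joint_pos': array([ 6.44904665e+01,  7.51518399e+00,  8.53292794e+01,  1.28882151e-03,
        8.72616397e+01, -4.89334142e+00]), 'qd': array([-0.02384422, -0.02402006,  0.05755167, -0.01707478,  0.01739953,
        0.09258545]), 'joint_efforts': array([ 3.02350876e-03, -5.69414341e+01, -5.00545835e+01,  2.69063403e-04,
        1.44531287e-02, -5.25624625e-05]), 'tool_pos': array([210.98050412, 561.04773423, 205.64368291]), 'tcp_rot': array([-1.79894393e+02, -1.03332532e-02,  1.59383736e+02]), 'ft_force': array([ 0.24263432, -0.37844718, -0.37249891]), 'wrist_torque': array([-0.01630437,  0.01986154,  0.0738808 ]), 'grip_force': 0.0, 'finger_gap': 85.39165655836996}
scene [[496.   0. 318.]
 [  0. 496. 209.]
 [  0.   0.   1.]] [[-5.50000e-01  6.80000e-01 -4.80000e-01  1.24202e+03]
 [ 8.30000e-01  4.40000e-01 -3.40000e-01  4.97470e+02]
 [-2.00000e-02 -5.90000e-01 -8.10000e-01  1.21782e+03]
 [ 0.00000e+00  0.00000e+00  0.00000e+00  1.00000e+00]]
top [[429.   0. 324.]
 [  0. 429. 200.]
 [  0.   0.   1.]] [[-8.00000e-02 -9.70000e-01  2.20000e-01  3.30590e+02]
 [-1.00000e+00  8.00000e-02 -1.00000e-02  9.28000e+00]
 [-1.00000e-02 -2.20000e-01 -9.80000e-01  1.22435e+03]
 [ 0.00000e+00  0.00000e+00  0.00000e+00  1.00000e+00]]
{'fx': 318.03444718344065, 'fy': 318.03444718344065, 'cx': 320.4783989244743, 'cy': 197.31977841780432, 'dist_coeffs': array([-0.01822083,  0.        ,  0.        ,  0.        ,  0.        ]), 'tool_from_camera': array([[ 5.08364840e-04, -9.48341948e-01, -3.17249572e-01,
         8.10909798e+01],
       [ 9.99999698e-01,  2.95724871e-04,  7.18413534e-04,
         2.42219492e-01],
       [-5.87483102e-04, -3.17249842e-01,  9.48341812e-01,
        -1.66649314e+02],
       [ 0.00000000e+00,  0.00000000e+00,  0.00000000e+00,
         1.00000000e+00]])}
```

View pics/scene0.png

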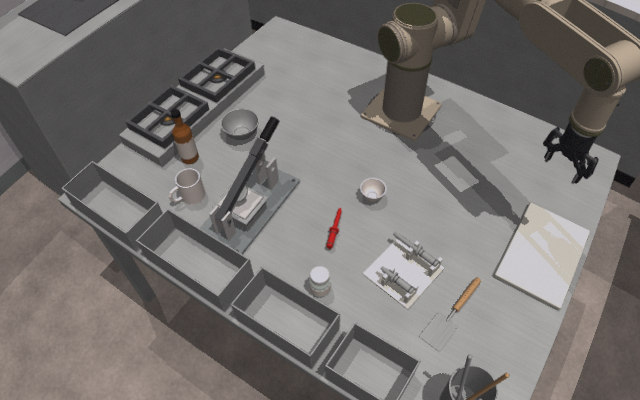

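View pics/top0.png

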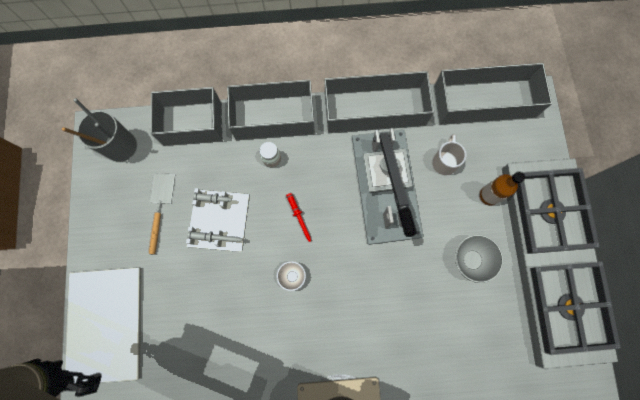

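Scene: the press is at (250,190) with its bar raised and handle at (270,128). The rest is at (405,268), with pins at (415,252) and (397,283). The red look-alike is at (335,228). In the top view the pins are at (214,237), which looks longer, and (212,198); the press is at (388,185).

Run:
```python
from h import *
ims=[]
for n in('scene','top'):
    f=np.load(n+'0.npz'); im,d,K,D,T=[f[k] for k in('im','d','K','D','T')]
    P=cloud(d,K,D,T)
    hsv=cv2.cvtColor(im,cv2.COLOR_BGR2HSV)
    roi=np.zeros(d.shape,bool)
    if n=='top': roi[180:258,180:256]=1; c=im[180:260,180:270]
    else: roi[225:310,355:450]=1; c=im[225:310,355:450]
    ims.append(cv2.resize(c,(400,360),interpolation=cv2.INTER_CUBIC))
    Z=P[...,2]
    print(n,'table z',np.median(Z[d>0]), np.percentile(Z[roi],[5,50,95]).round(1))
    m=roi&(im.min(2)>205)&(Z<20)&(d>0)
    cs,_=cv2.findContours(m.astype(np.uint8),0,2)
    h=cv2.convexHull(np.vstack([c for c in cs if cv2.contourArea(c)>20] or cs))
    W=onz(h.reshape(-1,2),6,K,D,T)[:,:2].astype(np.float32)
    print('rest rect',cv2.minAreaRect(W))
    m=roi&(Z>38)&(Z<70); Q=P[m]; 
    k,l=cv2.connectedComponents(m.astype(np.uint8))
    for i in range(1,k):
        q=P[l==i]
        if len(q)>15: print(' pinish',len(q),q.mean(0).round(),cv2.minAreaRect(q[:,:2].astype(np.float32)),q[:,2].max().round())
    # press
    roi[:]=0
    if n=='top': roi[125:248,345:428]=1
    else: roi[110:250,195:305]=1
    for z0,z1,nm in((9,20,'plate'),(70,80,'mould'),(112,126,'cheek/bar')):
        m=roi&(Z>z0)&(Z<z1); k,l=cv2.connectedComponents(m.astype(np.uint8))
        if nm=='plate': print(nm,cv2.minAreaRect(P[m][:,:2].astype(np.float32)))
        else:
          for i in range(1,k):
            q=P[l==i]
            if len(q)>12: print(nm,len(q),q.mean(0).round(),cv2.minAreaRect(q[:,:2].astype(np.float32)))
    m=roi&(Z>20)&(im.max(2)<60); 
    k,l,st,_=cv2.connectedComponentsWithStats(m.astype(np.uint8)); i=1+st[1:,4].argmax(); q=P[l==i]
    print('handle',len(q),q.mean(0).round(),q.min(0).round(),q.max(0).round())
cv2.imwrite('pics/crop.png',np.hstack(ims))
```

```text
scene table z -5.9740170854638563e-05 [-3.3  2.6 51.1]Traceback (most recent call last):
  File "<stdin>", line 15, in <module>
    return _nx.concatenate(arrs, 0, dtype=dtype, casting=casting)
           ~~~~~~~~~~~~~~~^^^^^^^^^^^^^^^^^^^^^^^^^^^^^^^^^^^^^^^
ValueError: need at least one array to concatenate
```

```bash
cat > m.py <<'E'
from h import *
ims=[]
for n in('scene','top'):
    f=np.load(n+'0.npz'); im,d,K,D,T=[f[k] for k in('im','d','K','D','T')]
    P=cloud(d,K,D,T); Z=P[...,2]
    roi=np.zeros(d.shape,bool)
    if n=='top': roi[180:258,180:256]=1; c=im[180:260,180:270]
    else: roi[225:310,355:450]=1; c=im[225:310,355:450]
    ims.append(cv2.resize(c,(400,360),interpolation=cv2.INTER_CUBIC))
    print(n)
    bgr=im[roi].reshape(-1,3); print(np.percentile(bgr.min(1),[10,50,90]))
    t,_=cv2.threshold(bgr.min(1),0,255,cv2.THRESH_OTSU)
    m=cv2.morphologyEx((roi&(im.min(2)>t)).astype(np.uint8),cv2.MORPH_OPEN,np.ones((3,3)))
    cs,_=cv2.findContours(m,0,2)
    h=max(cs,key=cv2.contourArea)
    W=onz(h.reshape(-1,2),6,K,D,T)[:,:2].astype(np.float32)
    print('rest rect',t,cv2.minAreaRect(W))
    m=roi&(Z>40)&(Z<70)
    k,l=cv2.connectedComponents(m.astype(np.uint8))
    for i in range(1,k):
        q=P[l==i]
        if len(q)>15: print(' pinish',len(q),q.mean(0).round(),cv2.minAreaRect(q[:,:2].astype(np.float32)),q[:,2].max().round())
    roi[:]=0
    if n=='top': roi[125:248,345:428]=1
    else: roi[110:250,195:305]=1
    for z0,z1,nm in((9,20,'plate'),(70,80,'mould'),(112,126,'cheek/bar')):
        m=roi&(Z>z0)&(Z<z1); k,l=cv2.connectedComponents(m.astype(np.uint8))
        for i in range(1,k):
            q=P[l==i]
            if len(q)>(200 if nm=='plate' else 12): print(nm,len(q),q.mean(0).round(),cv2.minAreaRect(q[:,:2].astype(np.float32)))
    m=roi&(Z>20)&(im.max(2)<60)
    k,l,st,_=cv2.connectedComponentsWithStats(m.astype(np.uint8)); i=1+st[1:,4].argmax(); q=P[l==i]
    print('handle',len(q),q.mean(0).round(),q.min(0).round(),q.max(0).round())
cv2.imwrite('pics/crop.png',np.hstack(ims))
E
python3 m.py
```

```text
scene
[124. 158. 201.]
rest rect 173.0 ((569.886962890625, 309.131103515625), (158.0733184814453, 167.26690673828125), 80.32170104980469)
 pinish 413 [519. 324.  50.] ((515.3145141601562, 310.3705139160156), (151.53073120117188, 50.22270965576172), 80.46414947509766) 64.0
 pinish 362 [629. 320.  51.] ((626.176025390625, 314.0333251953125), (108.03934478759766, 47.523990631103516), 79.58793640136719) 64.0
plate 1861 [ 627. -155.   15.] ((621.1988525390625, -181.38504028320312), (312.6034240722656, 164.14102172851562), 0.3305997848510742)
mould 23 [ 533. -208.   74.] ((529.1494750976562, -208.8397674560547), (7.974460601806641, 42.46792984008789), 88.44170379638672)
mould 19 [ 533. -167.   75.] ((530.8511962890625, -165.53858947753906), (9.178248405456543, 36.685787200927734), 77.14710235595703)
mould 14 [ 684. -332.   74.] ((683.159912109375, -332.18206787109375), (25.718997955322266, 3.225670576095581), 5.70493745803833)
mould 459 [ 665. -158.   75.] ((664.4635620117188, -160.66700744628906), (109.44583129882812, 63.5797004699707), 0.5295499563217163)
mould 38 [ 690. -231.   74.] ((6
[... 2069 characters left out ...]
4812622070312, -162.15447998046875), (35.070560455322266, 7.694274425506592), 2.981760263442993)
cheek/bar 95 [ 728. -183.  119.] ((726.2333984375, -184.08424377441406), (44.933006286621094, 24.15519905090332), 3.031618118286133)
cheek/bar 70 [ 666. -169.  119.] ((669.2192993164062, -168.33151245117188), (16.19797134399414, 51.712467193603516), 87.1177978515625)
cheek/bar 25 [ 667. -210.  119.] ((667.1318969726562, -209.97216796875), (25.120033264160156, 8.852415084838867), 5.865279674530029)
cheek/bar 58 [ 527. -172.  120.] ((527.2021484375, -172.43797302246094), (43.64809799194336, 7.955100059509277), 2.944121837615967)
handle 380 [ 490. -192.  223.] [ 331. -212.   37.] [ 542.    9. 1224.]
```

View pics/crop.png

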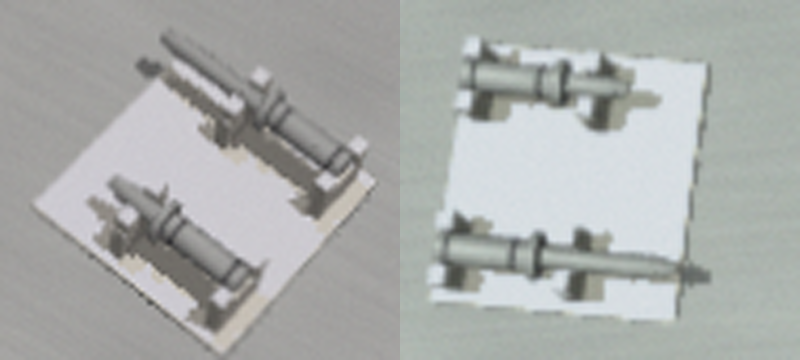

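The crop shows the long pin in the lane nearer the robot, with its nose past the rest's edge at (705,272). The short pin is in the far lane. Candidates in the top view are the long pin (214,237), short pin (212,198) and red pin (299,217), and I choose the first. Both cameras agree on its centre at (516,310), a 152 mm length and a yaw of about -99.6°. The press is consistent too, with a yaw of about 2.8° and fork_mid near (528.5,-193.7). Next I need the bar angle.

Run:
```python
from h import *
for n,(a,b,c,e) in dict(scene=(112,150,255,285),top=(200,240,395,418)).items():
    f=np.load(n+'0.npz'); im,d,K,D,T=[f[k] for k in('im','d','K','D','T')]
    P=cloud(d,K,D,T); m=np.zeros(d.shape,bool); m[a:b,c:e]=1
    m&=(im.max(2)<70)&(d>0)&(P[...,2]>60); q=P[m]
    print(n,len(q),np.median(q,0).round(),np.percentile(q,5,0).round(),np.percentile(q,95,0).round())
    # bar angle from bar points in plane
    roi=np.zeros(d.shape,bool); roi[(slice(105,215),slice(215,285)) if n=='scene' else (slice(128,240),slice(370,420))]=1
    h=np.array([748.3,-183,95]);th=np.radians(2.8);ex=np.array([np.cos(th),np.sin(th),0]);ey=np.array([-ex[1],ex[0],0])
    m=roi&(d>0)&(P[...,2]>135)&(abs((P-h)@ey)<15); q=P[m]-h; s=-(q@ex); print('bar pts',m.sum(),np.polyfit(s,q[:,2],1),s.max(),q[:,2].max(), 'ymean',((q@ey)).mean())
```

```text
scene 275 [ 501. -184.  220.] [ 467. -200.  191.] [ 540. -177.  237.]
bar pts 841 [ 0.45265794 12.06208471] 290.84859747477003 148.53913649391427 ymean 5.308613948311695
top 410 [ 491. -192.  224.] [ 457. -207.  197.] [ 532. -181.  238.]
bar pts 1004 [ 0.43430365 16.4214325 ] 295.973758309646 148.4587465263162 ymean 2.3360774900357453
```

>>> jog_arm --rows '[[[-514, -616, -64], [0, 0, 1.162]], [[-514, -616, -64], [0, 0, 1.162]], [[-514, -616, -64], [0, 0, 1.162]], [[-514, -616, -64], [0, 0, 1.162]], [[-514, -616, -64], [0, 0, 1.162]], [[-514, -616, -64], [0, 0, 1.162]], [[-514, -616, -64], [0, 0, 1.162]], [[-514, -616, -64], [0, 0, 1.162]], [[-514, -616, -64], [0, 0, 1.162]], [[-514, -616, -64], [0, 0, 1.162]]]' --grip 0

```text
time: 1.1
tool_pos: [375.4, 89.1, 246.5]
tcp_rot: [180.0, -0.0, 92.8]
ft_force: [0.6, -0.4, 0.4]
finger_gap: 0.4
grip_force: 0.0
```

```bash
cat > go.py <<'E'
import sys; from h import *
# usage: go.py x y z yaw -> shift, turn
x,y,z,w=map(float,sys.argv[1:5]); s=r.sense()
M=R.from_euler('xyz',s['tcp_rot'],degrees=True); G=R.from_euler('xyz',[180,0,w],degrees=True)
print((M.inv().apply(np.array([x,y,z])-s['tool_pos'])).round(1),(M.inv()*G).as_rotvec().round(4),'| pos',s['tool_pos'].round(1),s['tcp_rot'].round(2),'ft',s['ft_force'].round(1),'t',round(s['time'],2),'gap',round(s['finger_gap'],1),'gf',round(s['grip_force'],1))
E
python3 go.py 475 -196 270 92.8
```

```text
[-289.6   85.5  -23.5] [ 0.0005 -0.0001  0.0002] | pos [375.4  89.1 246.5] [179.97  -0.    92.81] ft [ 0.6 -0.4  0.4] t 1.1 gap 0.4 gf 0.0
```

>>> jog_arm --rows '[[[-290, 86, -24], [0, 0, 0]], [[-290, 86, -24], [0, 0, 0]], [[-290, 86, -24], [0, 0, 0]], [[-290, 86, -24], [0, 0, 0]], [[-290, 86, -24], [0, 0, 0]], [[-290, 86, -24], [0, 0, 0]], [[-290, 86, -24], [0, 0, 0]], [[-290, 86, -24], [0, 0, 0]], [[-290, 86, -24], [0, 0, 0]]]'

```text
time: 2.0
tool_pos: [475.1, -193.6, 270.0]
tcp_rot: [-180.0, -0.1, 92.8]
ft_force: [0.6, 0.4, 0.1]
finger_gap: 0.2
grip_force: 0.0
```

Run:
```python
from h import *
c=snap('wrist'); cv2.imwrite('pics/w1.png',c[0]); np.savez('w1.npz',im=c[0],d=c[1],K=c[2],D=c[3],T=c[4])
s=r.sense();print(s['tool_pos'],s['tcp_rot'],s['ft_force'])
```

```text
[ 475.21381966 -193.20001541  270.34393897] [-1.79987415e+02 -3.25517420e-02  9.28724648e+01] [-0.4908172   0.12799188 -0.12180626]
```

View pics/w1.png

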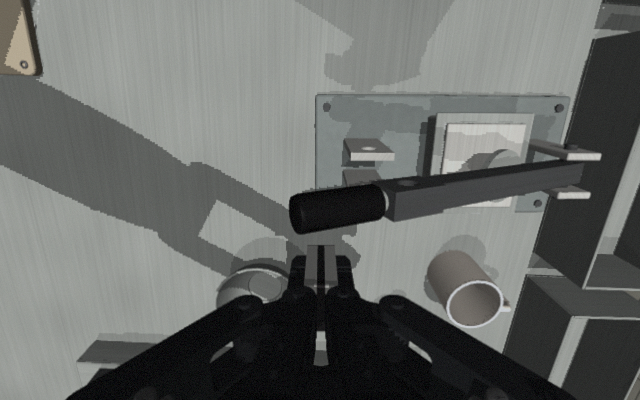

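The wrist view shows the shut fingertips at (322,250), the handle at (340,208) and the fork cheeks at (367,150). I'll check the handle position in numbers.

```bash
python3 - <<'E'
from h import *
f=np.load('w1.npz'); im,d,K,D,T=[f[k] for k in('im','d','K','D','T')]
P=cloud(d,K,D,T)
m=np.zeros(d.shape,bool); m[180:235,285:392]=1; m&=(d>0)&(P[...,2]>150)&(im.max(2)<60)
print(m.sum(),np.percentile(P[m],[2,50,98],0).round(1))
for u,v in((340,208),(405,184),(367,152),(322,246),(305,205),(375,200)): print(u,v,P[v,u].round(1))
E
python3 go.py 476 -196 225 92.8
```

```text
3899 [[ 455.3 -205.   187.5]
 [ 488.5 -188.8  223.4]
 [ 529.4 -179.3  238. ]]
340 208 [ 489.3 -189.2  226.6]
405 184 [ 547.1 -183.1  176.8]
367 152 [ 521.4 -167.8  117.5]
322 246 [ 476.  -182.7  298.7]
305 205 [ 464.8 -185.6  233.9]
375 200 [ 515.5 -185.8  215.5]
[-2.9  0.7 45.3] [-0.0002 -0.0006  0.0013] | pos [ 475.2 -193.2  270.3] [-1.7999e+02 -3.0000e-02  9.2870e+01] ft [-0.5  0.1 -0.1] t 2.05 gap -0.3 gf 0.0
```

>>> jog_arm --rows '[[[-1, 0, 35], [0, 0, 0]], [[-1, 0, 48], [0, 0, 0]], [[-1, 0, 62], [0, 0, 0]], [[-1, 0, 76], [0, 0, 0]], [[-1, 0, 90], [0, 0, 0]], [[-1, 0, 104], [0, 0, 0]], [[-1, 0, 118], [0, 0, 0]], [[-1, 0, 132], [0, 0, 0]], [[-1, 0, 146], [0, 0, 0]], [[-1, 0, 150], [0, 0, 0]]]'

```text
time: 3.05
tool_pos: [474.5, -195.0, 118.0]
tcp_rot: [-179.9, -0.1, 92.8]
ft_force: [-0.5, -0.2, 1.8]
finger_gap: -0.1
grip_force: 0.7
```

>>> jog_arm --rows '[[[0, 0, 2], [0, 0, 0]], [[0, 0, 4], [0, 0, 0]], [[0, 0, 6], [0, 0, 0]]]'

```text
time: 3.35
tool_pos: [476.0, -195.7, 115.0]
tcp_rot: [179.9, 0.0, 92.8]
ft_force: [-1.8, -0.2, 2.5]
finger_gap: 0.2
grip_force: 0.8
```

>>> jog_arm --rows '[[[0, 0, 2], [0, 0, 0]], [[0, 0, 4], [0, 0, 0]], [[0, 0, 4], [0, 0, 0]]]'

```text
time: 3.65
tool_pos: [475.6, -195.6, 110.3]
tcp_rot: [180.0, 0.0, 92.8]
ft_force: [1.0, -0.4, 0.2]
finger_gap: -0.1
grip_force: 0.2
```

>>> jog_arm --rows '[[[0, 0, 1.5], [0, 0, 0]], [[0, 0, 3], [0, 0, 0]], [[0, 0, 3], [0, 0, 0]]]'

```text
time: 3.95
tool_pos: [475.5, -195.5, 107.2]
tcp_rot: [-180.0, -0.0, 92.8]
ft_force: [0.1, -0.7, 0.5]
finger_gap: -0.1
grip_force: 0.3
```

Run:
```python
from h import *
c=snap('wrist'); P=cloud(*c[1:]); cv2.imwrite('pics/w2.png',c[0])
```

```text
(no output)
```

View pics/w2.png

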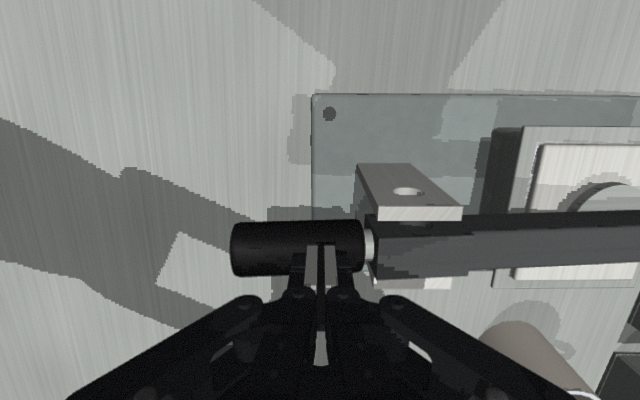

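The bar now lies between the cheeks, with the fingers on the handle at (322,250) and the near cheek's hole at (407,191). I'll keep pushing until I feel the stop.

>>> jog_arm --rows '[[[0, 0, 1], [0, 0, 0]], [[0, 0, 2], [0, 0, 0]], [[0, 0, 2], [0, 0, 0]]]'

```text
time: 4.3
tool_pos: [475.5, -195.4, 105.3]
tcp_rot: [-180.0, -0.0, 92.8]
ft_force: [-0.2, 0.7, 0.7]
finger_gap: -0.1
grip_force: 0.3
```

>>> jog_arm --rows '[[[0, 0, 1], [0, 0, 0]], [[0, 0, 1], [0, 0, 0]], [[0, 0, 1], [0, 0, 0]]]'

```text
time: 4.6
tool_pos: [475.5, -195.4, 104.4]
tcp_rot: [180.0, -0.0, 92.8]
ft_force: [-0.8, -0.4, -0.3]
finger_gap: -0.1
grip_force: 0.2
```

Run:
```python
from h import *
c=snap('wrist'); np.savez('w3.npz',im=c[0],d=c[1],K=c[2],D=c[3],T=c[4]); P=cloud(*c[1:])
for v in (222,230,238,245): print(v,[P[v,u].round(0).tolist() for u in (245,270,300)])
for u in(400,450,500,560,620): print(u,[P[v,u].round(0).tolist() for v in(222,232,240,265)])
for v in(215,222,228,236,250): print('f',v,P[v,315].round(0),P[v,328].round(0))
o=np.array([476,-195.4,104.4,1]);q=np.linalg.inv(c[4])@o;print('tip px',cv2.projectPoints(q[:3].reshape(1,3),np.zeros(3),np.zeros(3),c[2],c[3])[0])
```

```text
222 [[435.0, -183.0, 112.0], [448.0, -182.0, 113.0], [464.0, -181.0, 113.0]]
230 [[437.0, -183.0, 121.0], [449.0, -183.0, 120.0], [465.0, -182.0, 121.0]]
238 [[438.0, -186.0, 125.0], [450.0, -185.0, 125.0], [465.0, -185.0, 124.0]]
245 [[438.0, -189.0, 127.0], [450.0, -189.0, 126.0], [465.0, -188.0, 126.0]]
400 [[516.0, -176.0, 119.0], [517.0, -181.0, 120.0], [516.0, -183.0, 127.0], [517.0, -196.0, 128.0]]
450 [[542.0, -174.0, 120.0], [543.0, -180.0, 119.0], [541.0, -182.0, 125.0], [544.0, -196.0, 126.0]]
500 [[577.0, -178.0, 106.0], [570.0, -179.0, 119.0], [570.0, -183.0, 120.0], [575.0, -199.0, 119.0]]
560 [[611.0, -177.0, 107.0], [604.0, -178.0, 117.0], [605.0, -183.0, 117.0], [472.0, -114.0, 271.0]]
620 [[645.0, -175.0, 107.0], [639.0, -178.0, 115.0], [642.0, -183.0, 114.0], [692.0, -220.0, 74.0]]
f 215 [ 472. -216.   15.] [ 484. -215.   14.]
f 222 [ 473. -180.  114.] [ 480. -180.  113.]
f 228 [ 473. -181.  119.] [ 479. -181.  119.]
f 236 [ 473. -184.  123.] [ 479. -184.  123.]
f 250 [ 473. -184.  138.] [ 479. -185.  137.]
tip px [[[320.12060444 239.94890673]]]
```

```bash
python3 - <<'E'
from h import *
for n in('w1','w3'):
    f=np.load(n+'.npz'); im,d,K,D,T=[f[k] for k in('im','d','K','D','T')]; P=cloud(d,K,D,T)
    print(n,'cam',T[:3,3].round(0))
    for v in range(234,270,4): print(v,[(P[v,u].round(0).tolist(),im[v,u].tolist()) for u in(312,330)])
E
python3 -c "
import cv2;a=cv2.imread('pics/w1.png')[180:300,240:440];b=cv2.imread('pics/w2.png')[180:300,240:440];cv2.imwrite('pics/c2.png',cv2.resize(cv2.hconcat([a,b]),(800,240),interpolation=cv2.INTER_CUBIC)*2)" ; python3 go.py 475 -196 104 92.8
```

```text
w1 cam [ 472. -112.  437.]
234 [([469.0, -316.0, -0.0], [94, 97, 96]), ([496.0, -315.0, -1.0], [95, 96, 95])]
238 [([469.0, -323.0, 0.0], [96, 99, 95]), ([496.0, -322.0, -1.0], [99, 102, 99])]
242 [([469.0, -330.0, -1.0], [98, 102, 99]), ([497.0, -328.0, -0.0], [98, 101, 98])]
246 [([471.0, -183.0, 299.0], [78, 79, 79]), ([480.0, -182.0, 299.0], [75, 76, 76])]
250 [([471.0, -183.0, 304.0], [78, 80, 79]), ([480.0, -182.0, 303.0], [76, 78, 78])]
254 [([471.0, -183.0, 307.0], [78, 79, 80]), ([480.0, -182.0, 307.0], [78, 79, 79])]
258 [([471.0, -183.0, 311.0], [76, 78, 80]), ([480.0, -183.0, 310.0], [79, 79, 78])]
262 [([472.0, -183.0, 314.0], [78, 79, 79]), ([479.0, -183.0, 314.0], [78, 81, 81])]
266 [([472.0, -182.0, 318.0], [75, 78, 77]), ([479.0, -182.0, 318.0], [73, 76, 75])]
w3 cam [ 472. -114.  271.]
234 [([471.0, -183.0, 123.0], [19, 20, 21]), ([480.0, -183.0, 122.0], [15, 13, 16])]
238 [([471.0, -185.0, 124.0], [19, 19, 19]), ([481.0, -185.0, 123.0], [24, 26, 26])]
242 [([471.0, -186.0, 125.0], [28, 26, 25]), ([481.0, -186.0, 125.0], [28, 27, 31])]
246 [([472.0, -185.0, 133.0], [84, 86, 86]), ([480.0, -184.0, 133.0], [86, 88, 87])]
250 [([472.0, -184.0, 138.0], [85, 87, 86]), ([480.0, -184.0, 138.0], [86, 87, 86])]
254 [([472.0, -185.0, 141.0], [83, 86, 84]), ([480.0, -184.0, 141.0], [85, 85, 86])]
258 [([472.0, -184.0, 145.0], [84, 86, 84]), ([480.0, -184.0, 145.0], [88, 91, 88])]
262 [([472.0, -184.0, 149.0], [87, 89, 86]), ([480.0, -184.0, 148.0], [86, 88, 86])]
266 [([472.0, -185.0, 151.0], [84, 84, 83]), ([480.0, -184.0, 153.0], [86, 87, 86])]
[-0.5 -0.6  0.4] [ 0.     -0.      0.0001] | pos [ 475.5 -195.4  104.4] [180.    -0.    92.81] ft [ 0.3 -0.8 -0. ] t 4.65 gap -0.1 gf 0.2
```

>>> jog_arm --rows '[[[0, 0, 1.5], [0, 0, 0]], [[0, 0, 3], [0, 0, 0]], [[0, 0, 4.5], [0, 0, 0]], [[0, 0, 4.5], [0, 0, 0]]]'

```text
time: 5.05
tool_pos: [475.4, -195.4, 99.6]
tcp_rot: [-180.0, -0.0, 92.8]
ft_force: [-0.2, -0.3, -0.6]
finger_gap: 0.5
grip_force: 0.1
```

```bash
python3 - <<'E'
from h import *
c=snap('wrist'); P=cloud(*c[1:])
h=np.array([748.3,-183,95]);th=np.radians(2.8);ex=np.array([np.cos(th),np.sin(th),0]);ey=np.array([-ex[1],ex[0],0])
q=P-h; s=-(q@ex); m=(c[1]>0)&(abs(q@ey)<9)&(P[...,2]>105)&(s>100)&(s<243)
print('bar slope',np.degrees(np.arctan(np.polyfit(s[m],q[m][:,2],1)[0])),m.sum())
for v in (240,245,255,265): print([P[v,u].round(0).tolist() for u in (270,312)])
E
python3 go.py 475 -196 100 92.8
```

```text
bar slope 25.556737188745128 9969
[[450.0, -186.0, 121.0], [471.0, -186.0, 120.0]]
[[450.0, -189.0, 122.0], [471.0, -185.0, 128.0]]
[[451.0, -193.0, 124.0], [472.0, -185.0, 137.0]]
[[451.0, -198.0, 125.0], [472.0, -185.0, 146.0]]
[-0.6 -0.5 -0.3] [-0.0001 -0.0002  0.0001] | pos [ 475.5 -195.4   99.7] [-1.7999e+02 -1.0000e-02  9.2810e+01] ft [-0.   0.4 -0.9] t 5.1 gap -0.2 gf 0.0
```

>>> jog_arm --rows '[[[0, 0, 2], [0, 0, 0]], [[0, 0, 4], [0, 0, 0]], [[0, 0, 6], [0, 0, 0]], [[0, 0, 8], [0, 0, 0]], [[0, 0, 8], [0, 0, 0]]]'

```text
time: 5.6
tool_pos: [475.4, -195.4, 91.5]
tcp_rot: [-180.0, -0.0, 92.8]
ft_force: [0.3, 0.8, -0.2]
finger_gap: 0.1
grip_force: 0.0
```

```bash
python3 - <<'E'
from h import *
c=snap('wrist'); P=cloud(*c[1:]); cv2.imwrite('pics/w4.png',c[0])
for v in range(240,300,10): print([P[v,u].round(0).tolist() for u in (250,270,312,400)])
c=snap('scene'); P=cloud(*c[1:]); cv2.imwrite('pics/s4.png',cv2.resize(c[0][90:250,190:340],(750,600),interpolation=cv2.INTER_CUBIC)[:600])
E
python3 go.py 475 -196 100 92.8
```

```text
[[440.0, -187.0, 112.0], [450.0, -187.0, 111.0], [471.0, -186.0, 111.0], [514.0, -181.0, 117.0]]
[[440.0, -192.0, 114.0], [451.0, -190.0, 116.0], [472.0, -184.0, 126.0], [516.0, -187.0, 116.0]]
[[440.0, -197.0, 115.0], [451.0, -196.0, 116.0], [472.0, -185.0, 133.0], [516.0, -192.0, 117.0]]
[[440.0, -203.0, 115.0], [450.0, -203.0, 113.0], [472.0, -185.0, 142.0], [517.0, -198.0, 116.0]]
[[414.0, -285.0, 1.0], [433.0, -284.0, 0.0], [472.0, -185.0, 148.0], [517.0, -204.0, 117.0]]
[[414.0, -297.0, -1.0], [433.0, -296.0, -1.0], [472.0, -184.0, 158.0], [519.0, -211.0, 116.0]]
[-0.6 -0.5 -8.2] [-0.0001 -0.0002  0.0001] | pos [ 475.5 -195.4   91.8] [-1.800e+02 -1.000e-02  9.281e+01] ft [ 0.6  1.  -0.8] t 5.7 gap -0.3 gf 0.0
```

View pics/s4.png

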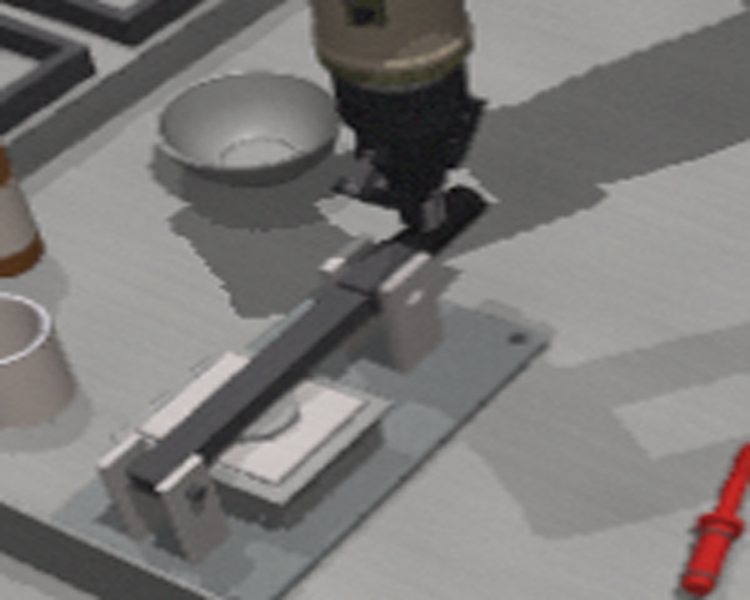

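The scene crop shows the fingers on the handle at (440,215), with the bar between the cheeks at (375,285). The bar follows the tool and still has a few mm to go.

>>> jog_arm --rows '[[[0, 0, 2], [0, 0, 0]], [[0, 0, 4], [0, 0, 0]], [[0, 0, 5], [0, 0, 0]], [[0, 0, 5], [0, 0, 0]]]'

```text
time: 6.1
tool_pos: [475.4, -195.4, 86.7]
tcp_rot: [-180.0, -0.0, 92.8]
ft_force: [-0.5, -0.6, -0.3]
finger_gap: -0.0
grip_force: 0.0
```

>>> jog_arm --rows '[[[0, 0, 1], [0, 0, 0]], [[0, 0, 2], [0, 0, 0]], [[0, 0, 2], [0, 0, 0]]]'

```text
time: 6.4
tool_pos: [475.5, -195.5, 85.3]
tcp_rot: [-180.0, 0.0, 92.8]
ft_force: [-2.8, 0.5, 5.2]
finger_gap: 0.3
grip_force: 2.3
```

```bash
cat > bar.py <<'E'
from h import *
c=snap('wrist'); P=cloud(*c[1:])
h=np.array([748.3,-183,95]);th=np.radians(2.8);ex=np.array([np.cos(th),np.sin(th),0]);ey=np.array([-ex[1],ex[0],0])
q=P-h; s=-(q@ex); y=q@ey
for a,b in((100,130),(130,160),(160,190),(205,235)):
    m=(c[1]>0)&(abs(y)<8)&(P[...,2]>90)&(P[...,2]<140)&(s>a)&(s<b); print(a,b,m.sum(),np.median(P[m][:,2]).round(2) if m.any() else '')
m=(c[1]>0)&(abs(y)<17)&(P[...,2]>90)&(P[...,2]<130)&(s>295)&(s<318); print('handle top',np.percentile(P[m][:,2],[50,97]))
s=r.sense();print(s['time'],s['tool_pos'],s['ft_force'])
E
python3 bar.py
```

```text
100 130 1239 107.37
130 160 1524 107.33
160 190 1545 107.29
205 235 1676 111.44
handle top [106.86848924 109.72689466]
6.45 [ 475.55013799 -195.45150787   85.32201569] [-2.296469    0.14041735  4.46917142]
```

>>> jog_arm --rows '[[[0, 0, 1], [0, 0, 0]], [[0, 0, 2], [0, 0, 0]], [[0, 0, 2], [0, 0, 0]], [[0, 0, 2], [0, 0, 0]]]'

```text
time: 6.85
tool_pos: [475.7, -195.5, 85.0]
tcp_rot: [180.0, 0.0, 92.8]
ft_force: [-9.7, 3.7, 19.1]
finger_gap: -0.2
grip_force: 9.9
```

```bash
python3 bar.py
```

```text
100 130 1233 107.3
130 160 1534 107.31
160 190 1567 107.27
205 235 1662 111.38
handle top [106.8323901  109.68585447]
6.9 [ 475.70197459 -195.5336096    85.05729745] [-9.40846959  4.3761909  20.22665274]
```

The bar is level and on its stop at 20 N. The shut fingertips met the handle about 25 mm behind the nominal TCP, which I'll check again before the grasp. Next: lift and go to the rest.

>>> jog_arm --rows '[[[0, 0, -40], [0, 0, 0]], [[0, 0, -80], [0, 0, 0]], [[545, 74, -90], [0, 0, 0.216]], [[545, 74, -90], [0, 0, 0.216]], [[545, 74, -90], [0, 0, 0.216]], [[545, 74, -90], [0, 0, 0.216]], [[545, 74, -90], [0, 0, 0.216]], [[545, 74, -90], [0, 0, 0.216]], [[545, 74, -90], [0, 0, 0.216]], [[545, 74, -90], [0, 0, 0.216]]]' --grip 60

```text
time: 7.9
tool_pos: [509.4, 200.6, 170.1]
tcp_rot: [180.0, -0.0, 80.4]
ft_force: [1.6, -0.7, 0.0]
finger_gap: 59.8
grip_force: 0.0
```

```bash
python3 go.py 522 352 170 80.4
```

```text
[ 1.514e+02 -1.270e+01  1.000e-01] [ 0.0005 -0.0002  0.0006] | pos [509.4 200.6 170.1] [ 1.7997e+02 -1.0000e-02  8.0440e+01] ft [ 1.6 -0.7  0. ] t 7.9 gap 59.8 gf 0.0
```

>>> jog_arm --rows '[[[151, -12.5, 0], [0, 0, 0]], [[151, -12.5, 0], [0, 0, 0]], [[151, -12.5, 0], [0, 0, 0]], [[151, -12.5, 0], [0, 0, 0]], [[151, -12.5, 0], [0, 0, 0]]]'

```text
time: 8.4
tool_pos: [521.6, 350.5, 169.0]
tcp_rot: [-179.9, 0.1, 80.6]
ft_force: [-0.6, -0.5, -0.8]
finger_gap: 60.5
grip_force: 0.0
```

Run:
```python
from h import *
c=snap('wrist'); im,d,K,D,T=c; P=cloud(d,K,D,T); cv2.imwrite('pics/w5.png',im); np.savez('w5.npz',im=im,d=d,K=K,D=D,T=T)
Z=P[...,2]; m=(Z>42)&(Z<70)&(d>0)&(P[...,0]<570)&(P[...,0]>470)
k,l,st,_=cv2.connectedComponentsWithStats(m.astype(np.uint8))
for i in range(1,k):
    if st[i,4]>100: q=P[l==i]; print(st[i],q.mean(0).round(1),cv2.minAreaRect(q[:,:2].astype(np.float32)),q[:,2].max())
# pin centerline via high points
m&=(Z>48); q=P[m]
e=np.array([np.cos(np.radians(-99.6)),np.sin(np.radians(-99.6)),0]);n=np.array([-e[1],e[0],0]); g=np.array([522.3,352.3,45])
t=(q-g)@e; w=(q-g)@n
for a in range(-40,130,10):
    k=(t>a)&(t<a+10)&(abs(w)<18)
    if k.sum()>5: print(a,k.sum(),'w',np.percentile(w[k],[3,50,97]).round(1),'ztop',np.percentile(q[k][:,2],[50,97]).round(1))
F=(d>0)&(Z>100); print('finger zmin',np.percentile(Z[F],[0,1,3]))
v,u=np.where(F); print('tips rows', v.min(), [ (u0,v[u==u0].min(),Z[v[u==u0].min(),u0].round(0)) for u0 in range(200,440,20) if (u==u0).any()])
s=r.sense();print(s['tool_pos'])
```

```text
[294 146  14  12 147] [508.6 382.5  46.3] ((508.6744079589844, 382.1556396484375), (10.296031951904297, 11.828777313232422), 79.9453353881836) 47.984399543644884
[332 146  14  12 162] [542.9 376.7  46.3] ((543.1175537109375, 376.45880126953125), (10.287171363830566, 12.044238090515137), 80.04425811767578) 48.315045575697866
[ 305  148   30  143 2485] [516.4 323.8  51.4] ((514.7233276367188, 307.62908935546875), (151.59121704101562, 28.380773544311523), 83.23677062988281) 60.30700198753442
[299 223  12  13 145] [498.8 305.9  48.6] ((498.6435852050781, 304.9827575683594), (10.626073837280273, 11.231815338134766), 81.65973663330078) 51.28351151310852
[328 223  12  13 144] [527.  301.2  48.6] ((526.9714965820312, 300.44122314453125), (9.870428085327148, 11.114185333251953), 80.75456237792969) 50.860810440616206
-40 14 w [-6.4 -0.9  4.6] ztop [49.6 50.2]
-30 235 w [-9.5 -0.4  7.8] ztop [52.9 55.2]
-20 204 w [-9.5 -1.3  7.8] ztop [52.9 54.9]
-10 206 w [-9.6 -1.2  7.1] ztop [53.1 55.1]
0 194 w [-9.7 -1.2  7.2] ztop [53.  55.2]
10 203 w [-9.8 -1.2  7.3] ztop [53.1 55. ]
20 213 w [-11.3  -1.2
[... 319 characters left out ...]
p [50.3 52. ]
100 93 w [-6.5 -1.   4.2] ztop [50.4 52.3]
110 40 w [-5.  -1.   2.1] ztop [49.3 51. ]
finger zmin [197.37800151 205.10702304 212.79262076]
tips rows 250 [(200, np.int64(298), np.float64(240.0)), (220, np.int64(274), np.float64(216.0)), (240, np.int64(256), np.float64(207.0)), (260, np.int64(274), np.float64(197.0)), (280, np.int64(360), np.float64(266.0)), (300, np.int64(362), np.float64(266.0)), (320, np.int64(366), np.float64(268.0)), (340, np.int64(362), np.float64(266.0)), (360, np.int64(360), np.float64(266.0)), (380, np.int64(370), np.float64(269.0)), (400, np.int64(253), np.float64(205.0)), (420, np.int64(271), np.float64(214.0))]
[521.97538675 349.28762959 169.4299619 ]
```

View pics/w5.png

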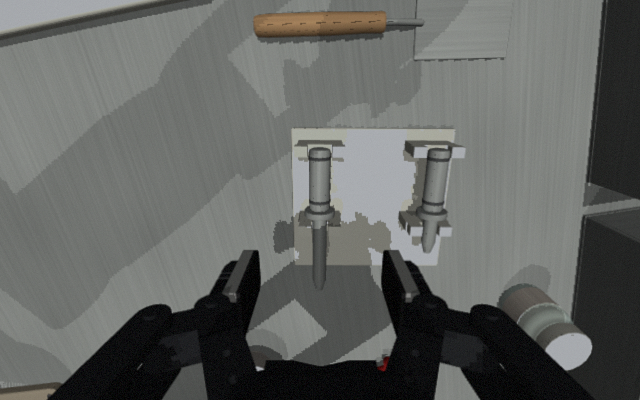

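The wrist view shows the long pin at (320,215), its grip at (320,180), and the short pin at (434,200). The open fingertips are at (250,255) and (392,255), about 30 mm behind the nominal TCP. The pin axis passes through (521.2,352.5) at yaw -99.6°. I'll descend part way and check the tip height.

```bash
python3 go.py 521.2 352.5 50 80.4
```

```text
[  3.2  -1.2 119.4] [-0.0006  0.001   0.0016] | pos [522.  349.3 169.4] [-1.7996e+02  6.0000e-02  8.0490e+01] ft [ 1.1 -0.1  0.1] t 8.45 gap 60.0 gf 0.0
```

>>> jog_arm --rows '[[[2.5, -1, 40], [0, 0, 0]], [[2.5, -1, 80], [0, 0, 0]], [[2.5, -1, 110], [0, 0, 0]], [[2.5, -1, 119], [0, 0, 0]], [[2.5, -1, 119], [0, 0, 0]], [[2.5, -1, 119], [0, 0, 0]]]'

```text
time: 9.05
tool_pos: [523.2, 351.9, 53.3]
tcp_rot: [179.9, -0.1, 80.4]
ft_force: [-0.2, 0.3, 0.2]
finger_gap: 60.3
grip_force: 0.0
```

```bash
python3 - <<'E'
from h import *
c=snap('wrist'); im,d,K,D,T=c; P=cloud(d,K,D,T); Z=P[...,2]; z=T[2,3]
F=(d>0)&(d<200)&(im.max(2)<120)
v,u=np.where(F)
for u0 in list(range(225,270,5))+list(range(375,420,5)):
    if (u==u0).any(): v0=v[u==u0].min(); print(u0,v0,P[v0+2,u0].round(0),end=';')
s=r.sense();print(s['tool_pos'])
E
python3 go.py 521.2 352.5 20 80.4
```

```text
225 0 [492. 489.  16.];230 0 [495. 489.  16.];235 0 [498. 488.  16.];240 0 [501. 488.  15.];245 0 [503. 487.  15.];250 0 [506. 487.  15.];255 0 [509. 487.  14.];260 0 [512. 486.  16.];265 0 [514. 486.  15.];375 0 [577. 476.  10.];380 0 [580. 476.  10.];385 0 [583. 475.   9.];390 0 [588. 477.  -1.];395 0 [591. 476.   1.];400 0 [594. 476.  -0.];405 0 [597. 476.  -1.];410 0 [600. 475.   1.];415 0 [603. 474.  -1.];[523.56043389 352.36664914  53.95800821]
[-0.3 -2.5 33.9] [ 0.0031 -0.0024 -0.0001] | pos [523.6 352.4  54. ] [ 1.7982e+02 -1.4000e-01  8.0390e+01] ft [-0.3  0.1  1.3] t 9.1 gap 60.4 gf 0.0
```

>>> jog_arm --rows '[[[0, -2, 15], [0, 0, 0]], [[0, -2, 30], [0, 0, 0]], [[0, -2, 34], [0, 0, 0]], [[0, -2, 34], [0, 0, 0]], [[0, -2, 34], [0, 0, 0]]]'

```text
time: 9.6
tool_pos: [519.6, 352.3, 16.9]
tcp_rot: [-180.0, 0.0, 80.4]
ft_force: [0.8, 0.1, -0.1]
finger_gap: 59.9
grip_force: 0.0
```

```bash
python3 - <<'E'
from h import *
c=snap('wrist'); im,d,K,D,T=c; P=cloud(d,K,D,T); cv2.imwrite('pics/w6.png',im); np.savez('w6.npz',im=im,d=d,K=K,D=D,T=T); Z=P[...,2]
for u0 in(245,250,255,260,382,387,392,397):
    print(u0,[P[v,u0].round(0).tolist() for v in(245,255,265,275,285)])
E
python3 go.py 521.2 352.5 5 80.4
```

```text
245 [[470.0, 348.0, -1.0], [488.0, 369.0, 55.0], [490.0, 369.0, 64.0], [492.0, 368.0, 71.0], [492.0, 366.0, 75.0]]
250 [[473.0, 347.0, -1.0], [491.0, 369.0, 56.0], [492.0, 368.0, 64.0], [492.0, 364.0, 65.0], [491.0, 360.0, 66.0]]
255 [[477.0, 347.0, -1.0], [493.0, 368.0, 54.0], [492.0, 363.0, 55.0], [534.0, 433.0, 183.0], [490.0, 355.0, 59.0]]
260 [[480.0, 347.0, -1.0], [478.0, 339.0, -1.0], [476.0, 332.0, -1.0], [490.0, 353.0, 46.0], [489.0, 348.0, 48.0]]
382 [[557.0, 337.0, 5.0], [556.0, 330.0, 5.0], [550.0, 348.0, 46.0], [549.0, 344.0, 48.0], [549.0, 339.0, 50.0]]
387 [[559.0, 337.0, 6.0], [552.0, 358.0, 55.0], [551.0, 354.0, 57.0], [550.0, 350.0, 59.0], [550.0, 346.0, 61.0]]
392 [[563.0, 336.0, 5.0], [554.0, 357.0, 54.0], [552.0, 358.0, 63.0], [551.0, 355.0, 67.0], [551.0, 351.0, 68.0]]
397 [[566.0, 335.0, 5.0], [557.0, 357.0, 54.0], [555.0, 358.0, 63.0], [553.0, 358.0, 71.0], [552.0, 356.0, 76.0]]
[ 0.2  1.2 12.4] [ 0.0002 -0.0002  0.0006] | pos [520.  352.5  17.4] [ 1.7999e+02 -1.0000e-02  8.0440e+01] ft [-0.   0.5 -0.4] t 9.65 gap 60.1 gf 0.0
```

View pics/w6.png

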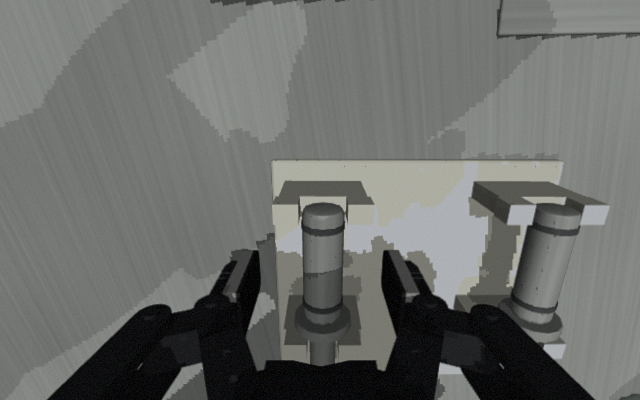

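The pin grip at (322,250) sits midway between the pads at (258,262) and (384,262). The tips are about 29 mm above the TCP. I'll go down 13 mm more, then close.

>>> jog_arm --rows '[[[0, 1, 13], [0, 0, 0]], [[0, 1, 13], [0, 0, 0]], [[0, 1, 13], [0, 0, 0]]]'

```text
time: 9.95
tool_pos: [520.2, 351.7, 3.3]
tcp_rot: [-179.9, 0.1, 80.4]
ft_force: [-0.0, 0.5, 0.7]
finger_gap: 60.1
grip_force: 0.0
```

>>> jog_arm --rows '[[[0, 0, 0], [0, 0, 0]], [[0, 0, 0], [0, 0, 0]], [[0, 0, 0], [0, 0, 0]], [[0, 0, 0], [0, 0, 0]], [[0, 0, 0], [0, 0, 0]], [[0, 0, 0], [0, 0, 0]]]' --grip 5 --force 70

```text
time: 10.55
tool_pos: [521.1, 352.3, 4.7]
tcp_rot: [180.0, -0.0, 80.4]
ft_force: [-0.1, 0.3, 3.6]
finger_gap: 17.8
grip_force: 68.3
```

```bash
python3 go.py 521.2 352.5 150 92.8
```

```text
[ 3.000e-01  1.000e-01 -1.453e+02] [ 0.0007 -0.0005 -0.2159] | pos [521.1 352.3   4.7] [ 1.7996e+02 -3.0000e-02  8.0430e+01] ft [-0.1  0.3  3.6] t 10.55 gap 17.8 gf 68.3
```

Run:
```python
from h import *
c=snap('wrist'); im,d,K,D,T=c; P=cloud(d,K,D,T); cv2.imwrite('pics/w7.png',im[160:360,220:420]); Z=P[...,2]
for v in range(225,300,5): print(v,[P[v,u].round(0).tolist() for u in(290,296,300,304,308,322,338,342,346,352)])
```

```text
225 [[514.0, 382.0, 47.0], [514.0, 376.0, 34.0], [518.0, 382.0, 48.0], [520.0, 382.0, 51.0], [522.0, 382.0, 51.0], [527.0, 382.0, 52.0], [534.0, 379.0, 49.0], [535.0, 378.0, 47.0], [537.0, 377.0, 44.0], [540.0, 377.0, 46.0]]
230 [[513.0, 379.0, 47.0], [509.0, 361.0, 4.0], [518.0, 380.0, 50.0], [520.0, 380.0, 51.0], [521.0, 380.0, 51.0], [527.0, 381.0, 54.0], [533.0, 378.0, 52.0], [535.0, 377.0, 49.0], [537.0, 375.0, 45.0], [539.0, 374.0, 45.0]]
235 [[512.0, 377.0, 46.0], [509.0, 359.0, 6.0], [517.0, 378.0, 49.0], [519.0, 378.0, 51.0], [521.0, 379.0, 53.0], [527.0, 379.0, 55.0], [533.0, 376.0, 51.0], [535.0, 375.0, 49.0], [536.0, 373.0, 46.0], [539.0, 372.0, 46.0]]
240 [[505.0, 356.0, 6.0], [508.0, 355.0, 6.0], [517.0, 376.0, 50.0], [519.0, 376.0, 52.0], [521.0, 376.0, 52.0], [526.0, 376.0, 54.0], [533.0, 374.0, 52.0], [534.0, 372.0, 49.0], [536.0, 350.0, 6.0], [540.0, 349.0, 5.0]]
245 [[509.0, 365.0, 31.0], [512.0, 364.0, 31.0], [516.0, 373.0, 49.0], [518.0, 374.0, 52.0], [520.0, 375.0, 54.0], [526.0, 374.0, 54.0], [532.0, 372.0, 52.0], [534.0, 369.0, 48.0], [536.0, 361.0, 33.0], [53
[... 1568 characters left out ...]
0], [536.0, 361.0, 62.0]]
285 [[512.0, 365.0, 66.0], [514.0, 364.0, 65.0], [513.0, 356.0, 53.0], [515.0, 354.0, 50.0], [517.0, 355.0, 53.0], [523.0, 355.0, 54.0], [529.0, 351.0, 50.0], [531.0, 356.0, 58.0], [533.0, 361.0, 66.0], [536.0, 361.0, 66.0]]
290 [[512.0, 363.0, 66.0], [514.0, 362.0, 66.0], [513.0, 353.0, 53.0], [514.0, 352.0, 51.0], [516.0, 352.0, 52.0], [522.0, 352.0, 54.0], [529.0, 348.0, 50.0], [531.0, 354.0, 59.0], [533.0, 359.0, 66.0], [535.0, 362.0, 71.0]]
295 [[513.0, 366.0, 74.0], [513.0, 360.0, 66.0], [513.0, 352.0, 54.0], [514.0, 349.0, 51.0], [516.0, 350.0, 53.0], [522.0, 350.0, 54.0], [529.0, 346.0, 50.0], [531.0, 352.0, 59.0], [533.0, 357.0, 66.0], [535.0, 362.0, 74.0]]
```

```bash
python3 -c "
import cv2;cv2.imwrite('pics/w7b.png',cv2.resize(cv2.imread('pics/w7.png'),(600,600),interpolation=cv2.INTER_CUBIC))"
```

```text
(no output)
```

View pics/w7b.png

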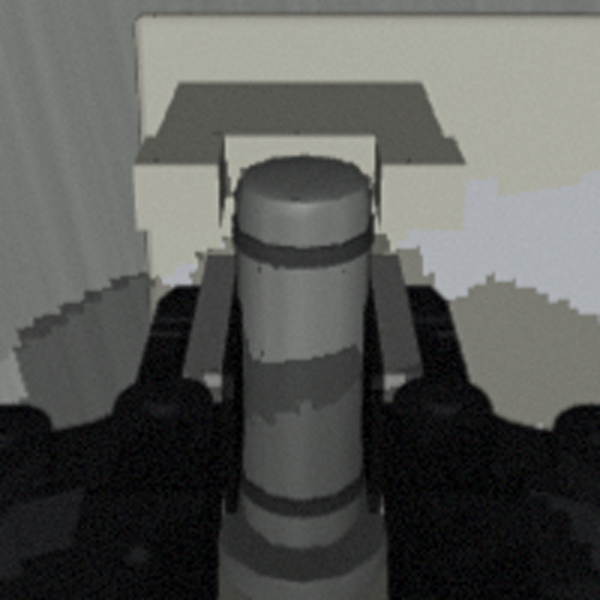

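The fingers hold the pin grip properly, with tips at about z 30 and the pin axis about 15 mm above them. The real grasp point is therefore 44 mm behind the reported TCP, and the pin axis is about 40 mm above it. Next: lift straight up, then carry the pin to the fork.

>>> jog_arm --rows '[[[0, 0, -10], [0, 0, 0]], [[0, 0, -30], [0, 0, 0]], [[0, 0, -60], [0, 0, 0]], [[0, 0, -90], [0, 0, 0]], [[0, 0, -110], [0, 0, 0]], [[-40, 6, -110], [0, 0, 0]], [[-80, 13, -110], [0, 0, -0.05]], [[-120, 20, -110], [0, 0, -0.1]], [[-160, 26, -110], [0, 0, -0.15]], [[-200, 33, -110], [0, 0, -0.216]]]'

```text
time: 11.6
tool_pos: [519.3, 147.9, 114.2]
tcp_rot: [-180.0, 0.0, 93.0]
ft_force: [1.6, -0.3, -2.0]
finger_gap: 17.7
grip_force: 68.5
```

```bash
python3 go.py 519.7 -15 114 92.8
```

```text
[-162.7   -8.     0.3] [-0.0005  0.0001  0.0026] | pos [519.3 147.9 114.2] [-179.97    0.     92.95] ft [ 1.6 -0.3 -2. ] t 11.6 gap 17.7 gf 68.5
```

>>> jog_arm --rows '[[[-45, -2, 0], [0, 0, 0]], [[-90, -4, 0], [0, 0, 0]], [[-130, -6, 0], [0, 0, 0]], [[-163, -8, 20], [0, 0, 0]], [[-163, -8, 40], [0, 0, 0.002]], [[-163, -8, 58], [0, 0, 0.002]], [[-163, -8, 58], [0, 0, 0.002]], [[-163, -8, 58], [0, 0, 0.002]], [[-163, -8, 58], [0, 0, 0.002]]]'

```text
time: 12.5
tool_pos: [520.9, -13.6, 57.5]
tcp_rot: [179.9, 0.0, 92.7]
ft_force: [0.7, -0.6, -1.3]
finger_gap: 17.9
grip_force: 68.5
```

```bash
cat > fit.py <<'E'
from h import *
s=r.sense(); c=snap('wrist'); im,d,K,D,T=c; P=cloud(d,K,D,T); np.savez('w8.npz',im=im,d=d,K=K,D=D,T=T); cv2.imwrite('pics/w8.png',im)
print(s['tool_pos'].round(2),s['tcp_rot'].round(2),s['ft_force'].round(1),s['time'])
M=R.from_euler('xyz',s['tcp_rot'],degrees=True)
Q=M.inv().apply((P-s['tool_pos']).reshape(-1,3)).reshape(P.shape)  # tool frame
ok=(d>0)
# pin: points near tool axis
for a in range(-60,34,6):
    m=ok&(Q[...,0]>a)&(Q[...,0]<a+6)&(abs(Q[...,1])<16)&(Q[...,2]<-34)&(Q[...,2]>-62)&(abs(P[...,1]-s['tool_pos'][1])<200)
    if m.sum()>20:
        q=Q[m]; top=q[q[:,2]<np.percentile(q[:,2],15)]
        print('pin tx',a,m.sum(),'ty',np.percentile(q[:,1],[2,98]).round(1),'top',np.percentile(q[:,2],3).round(1),'topY',top[:,1].mean().round(2))
f=np.array([528.5,-193.7,95]);th=np.radians(2.8);ex=np.array([np.cos(th),np.sin(th),0]);ey=np.array([-ex[1],ex[0],0])
q=P-f
m=ok&(P[...,2]>116)&(P[...,2]<124)&(abs(q@ex)<35)&((q@ey)>10)&((q@ey)<32)
k,l,st,_=cv2.connectedComponentsWithStats(m.astype(np.uint8))
for i in range(1,k):
    if st[i,4]>40:
        W=P[l==i]; print('cheek',st[i],W.mean(0).round(1),cv2.minAreaRect(W[:,:2].astype(np.float32)), 'fx',np.percentile((W-f)@ex,[2,98]).round(1),'fy',np.percentile((W-f)@ey,[2,98]).round(1))
E
python3 fit.py; python3 go.py 519.7 -15 54.7 92.8
```

```text
[520.87 -13.6   57.51] [1.799e+02 2.000e-02 9.272e+01] [ 0.7 -0.6 -1.3] 12.5
pin tx -48 56 ty [-5.5  6.4] top -46.6 topY 0.81
pin tx -36 638 ty [-11.8  13.2] top -54.6 topY 0.54
pin tx -30 885 ty [-11.7  13. ] top -53.6 topY 0.64
pin tx -24 423 ty [-8.5  9.9] top -50.2 topY 0.89
pin tx -18 435 ty [-8.3  9.7] top -50.0 topY 0.57
pin tx -12 575 ty [-9.6 11.1] top -61.5 topY 0.85
pin tx -6 618 ty [-9.5 10.9] top -61.6 topY 0.55
pin tx 0 654 ty [-9.4 10.7] top -61.7 topY 0.73
pin tx 6 1762 ty [-14.6  15.6] top -61.6 topY 0.37
pin tx 12 555 ty [-8.7 10.1] top -50.1 topY 0.61
pin tx 18 601 ty [-9.  10.4] top -50.5 topY 0.87
pin tx 24 761 ty [-8.4  9.9] top -49.9 topY 0.69
pin tx 30 353 ty [-6.6  7.8] top -47.7 topY 0.91
[-1.3 -1.4  2.9] [ 0.0021  0.0004 -0.0012] | pos [521.  -13.6  57.6] [1.7988e+02 2.0000e-02 9.2730e+01] ft [ 0.1 -0.2 -0.7] t 12.55 gap 18.2 gf 68.5
```

Run:
```python
from h import *
f0=np.array([528.5,-193.7,95])
th=np.radians(2.8);ex=np.array([np.cos(th),np.sin(th),0]);ey=np.array([-ex[1],ex[0],0])
for n in('w3',):
    f=np.load(n+'.npz'); im,d,K,D,T=[f[k] for k in('im','d','K','D','T')]; P=cloud(d,K,D,T)
    q=P-f0; X=q@ex; Y=q@ey; Z=P[...,2]
    face=(d>0)&(abs(X)<28)&(Y>20)&(Y<32)&(Z>25)&(Z<117)
    W=P[face]; print('face',face.sum(),'yaw',np.degrees(np.polyfit(W[:,0],W[:,1],1)[0]),'Y',np.median(Y[face]),'X range',np.percentile(X[face],[1,99]))
    for z in range(40,117,12):
        k=face&(abs(Z-z)<3); print(z,X[k].min().round(1) if k.any() else '',X[k].max().round(1) if k.any() else '',np.median(Y[k]).round(1))
    top=(d>0)&(abs(X)<30)&(Y>12)&(Y<30)&(Z>117)&(Z<123)
    W=P[top]; print('top',top.sum(),np.percentile(X[top],[1,99]),np.percentile(Y[top],[1,99]),cv2.minAreaRect(W[:,:2].astype(np.float32)),np.median(Z[top]))
    # hole: non-face pixels inside face hull; or brighter blob
    g=cv2.cvtColor(im,cv2.COLOR_BGR2GRAY); 
    fill=cv2.morphologyEx(face.astype(np.uint8),cv2.MORPH_CLOSE,np.ones((41,41)))
    hm=(fill>0)&~face; k,l,st,ce=cv2.connectedComponentsWithStats(hm.astype(np.uint8))
    for i in range(1,k):
        if st[i,4]>30: print('hole?',st[i],ce[i].round(1))
    print(g[184:200,390:426:2])
    # ray to plane Y=25
    for uv in((407,191),):
        o,v=ray([uv],K,D,T); t=(25-(o-f0)@ey)/(v@ey); p=o+v[0]*t; print('hole on face', ((p-f0)@ex).round(1),p.round(1))
```

```text
face 3016 yaw 3.8457084879991967 Y 26.070828677922897 X range [-22.66704497  21.13538468]
40 -22.6 21.3 26.1
52 -22.7 21.5 26.1
64 -22.7 21.4 26.1
76 -22.7 21.2 26.1
88 -22.7 21.3 25.5
100 -22.7 21.6 26.1
112 -22.8 21.7 26.1
top 1844 [-23.11163686  27.30834334] [12.47340576 26.37021707] ((530.1720581054688, -174.236328125), (54.52605056762695, 14.592076301574707), 2.722048282623291) 119.4194963148492
[[103  97 103  99 102 100 100 101 101  97  98 100  99 105  98  99 100 100]
 [ 99  99  98 101 100  99  98  98 100  97  97 102 100 102 100 101 101  99]
 [100  99 101 102 100 100 101  96  97 100  96  99 101 102 103  98 102 100]
 [ 99  98 100 103 103  97  99  98 100 101  98  99 100  96 100 101 102 102]
 [100 100  99 101 106 113 118 119 120 117 116 109 104  99 100 100 104 103]
 [100  99  98 111 135 154 170 175 173 172 166 145 125 110 104 101 103  99]
 [ 99 102 104 140 176 185 186 191 192 189 184 177 166 146 118 106  99 105]
 [ 98 100 120 157 178 186 186 192 189 191 187 177 167 157 148 127 102  98]
 [102  99 130 163 173 185 188 194 191 188 183 173 167 160 145 132 114 100]
 [ 99 100 128 163 177 183 187 190 191 190 183 174 165 156 140 126 106  88]
 [101 101 116 160 181 185 190 191 194 190 181 174 166 159 104  88  87  77]
 [101 101 101 132 167 172 178 179 181 175 167 174 167 157  97  84  81  77]
 [103 100 101 102 108 107 111 113 112 109 124 165 158 146  95  81  81  82]
 [101 101 102 100 101 101 104 104 102 103 103 109 105 100  90  87  83  98]
 [102 100 100 100 104  98 101 103 102 104 103 102 100  95  97  97 101  99]
 [101 103 101 100 103 100  98 100 106 100 101 101 100  99 101 100 103  99]]
hole on face 0.3 [ 527.6 -168.7   86.6]
```

>>> jog_arm --rows '[[[0, -2.6, 3], [0.002, 0, -0.001]], [[0, -2.6, 3], [0.002, 0, -0.001]], [[0, -2.6, 3], [0.002, 0, -0.001]], [[0, -2.6, 3], [0.002, 0, -0.001]], [[0, -2.6, 3], [0.002, 0, -0.001]]]'

```text
time: 13.05
tool_pos: [517.5, -13.9, 53.2]
tcp_rot: [-179.9, 0.0, 92.8]
ft_force: [0.1, -0.0, -2.4]
finger_gap: 17.7
grip_force: 68.5
```

```bash
python3 go.py 518.3 -13.8 54.5 92.8;python3 go.py 518.3 -13.8 54.5 92.8
python3 - <<'E'
from h import *
f0=np.array([527.8,-192.6,95])
th=np.radians(2.8);ex=np.array([np.cos(th),np.sin(th),0]);ey=np.array([-ex[1],ex[0],0])
im,d,K,D,T=snap('scene'); P=cloud(d,K,D,T); q=P-f0; X=q@ex;Y=q@ey;Z=P[...,2]
m=(d>0)&(abs(X)<20)&(Y>40)&(Y<230)&(Z>80)&(Z<115)
for a in range(40,160,10):
    k=m&(Y>a)&(Y<a+10)
    if k.sum()>3: print(a,k.sum(),'X',np.percentile(X[k],[5,50,95]).round(1),'Z',np.percentile(Z[k],[50,95]).round(1))
face=(d>0)&(abs(X)<30)&(Y>20)&(Y<31)&(Z>30)&(Z<112); print('face',face.sum(),np.percentile(X[face],[2,98]),np.median(Y[face]))
t=(d>0)&(abs(X)<22)&(Y>18)&(Y<26)&(Z>112)&(Z<126);print('top z',np.median(Z[t]))
inv=np.linalg.inv(T)
pr=lambda p: cv2.projectPoints((inv[:3,:3]@p+inv[:3,3]).reshape(1,3),np.zeros(3),np.zeros(3),K,D)[0].ravel()
print('hole px',pr(f0+25*ey),'nose px',pr(f0+60*ey),'face edges',pr(f0+25*ey-22*ex),pr(f0+25*ey+22*ex),pr(f0+25*ey+np.array([0,0,25])))
c=pr(f0+45*ey); u,v=int(c[0]),int(c[1]); cr=im[v-35:v+35,u-35:u+45]
cv2.imwrite('pics/s9.png',cv2.resize(cr,(640,560),interpolation=cv2.INTER_CUBIC)); print(u-35,v-35)
E
```

```text
[ 0.   0.8 -1.3] [-0.0019  0.     -0.0009] | pos [517.5 -13.9  53.2] [-179.89    0.     92.75] ft [ 0.1 -0.  -2.4] t 13.05 gap 17.7 gf 68.5
[ 0.   0.8 -1.3] [-0.0019  0.     -0.0009] | pos [517.5 -13.9  53.2] [-179.89    0.     92.75] ft [ 0.1 -0.  -2.4] t 13.05 gap 17.7 gf 68.5
60 7 X [-4.5 -1.3  3. ] Z [97.2 98.8]
70 14 X [-3.2  2.5  5.2] Z [ 97.6 101.3]
80 16 X [-4.1  1.8  5.7] Z [ 97.9 101.7]
90 13 X [-3.8  0.7  5.4] Z [ 96.7 102. ]
100 17 X [-7.3  1.8  6.4] Z [ 97.1 101.5]
110 14 X [-5.9  1.4  5.3] Z [ 96.9 100. ]
120 15 X [-2.9  3.2  6.1] Z [ 98.7 102.9]
130 9 X [-4.2  1.1  5. ] Z [100.6 102.7]
face 195 [-22.11710369  23.8947211 ] 26.78606099644761
top z 119.69665898628182
hole px [271.99619603 168.09131426] nose px [281.77006253 172.56921056] face edges [276.08973503 163.26197931] [267.84407921 172.99471186] [271.22398748 162.56192835]
242 135
```

View pics/s9.png

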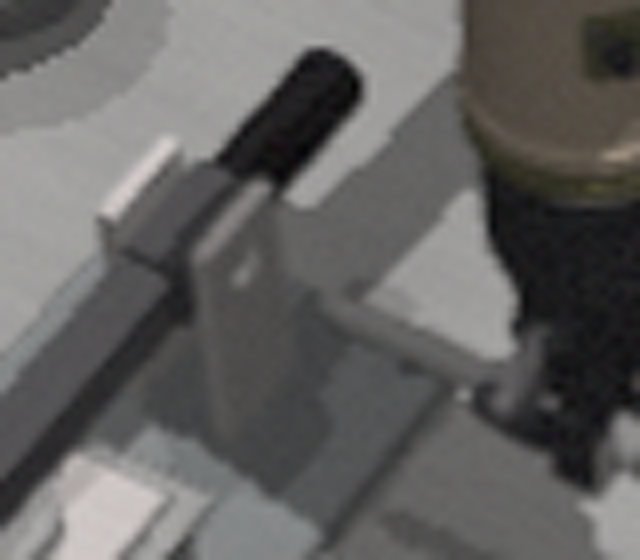

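The crop shows the nose at (322,297) pointing at the cheek hole at (243,268), and the bar level in the fork. The numbers agree: pin axis z about 94.5, and its x matches the cheek centre. Advancing now.

>>> jog_arm --rows '[[[-10, 0.5, -1], [0, 0, 0]], [[-20, 0.5, -1], [0, 0, 0]], [[-28, 0.5, -1], [0, 0, 0]], [[-30, 0.5, -1], [0, 0, 0]], [[-30, 0.5, -1], [0, 0, 0]], [[-30, 0.5, -1], [0, 0, 0]]]'

```text
time: 13.7
tool_pos: [519.3, -43.9, 54.1]
tcp_rot: [-179.9, -0.0, 92.7]
ft_force: [-0.3, -0.1, -2.1]
finger_gap: 17.7
grip_force: 68.5
```

```bash
python3 go.py 516.8 16 54.5 92.8
python3 - <<'E'
import numpy as np
t=149; print(np.array([527.1,-192.6])+t*np.array([-.0489,.9988]))
E
```

```text
[59.9  0.4 -0.4] [-0.0022 -0.0002 -0.0013] | pos [519.3 -43.9  54.1] [-1.7988e+02 -1.0000e-02  9.2730e+01] ft [-0.3 -0.1 -2.1] t 13.7 gap 17.7 gf 68.5
[519.8139 -43.7788]
```

>>> jog_arm --rows '[[[-3, 0.5, -0.4], [0, 0, 0]], [[-6, 0.5, -0.4], [0, 0, 0]], [[-9, 0.5, -0.4], [0, 0, 0]], [[-12, 0.5, -0.4], [0, 0, 0]], [[-15, 0.5, -0.4], [0, 0, 0]], [[-15, 0.5, -0.4], [0, 0, 0]]]'

```text
time: 14.3
tool_pos: [520.6, -59.2, 54.6]
tcp_rot: [-179.9, 0.0, 92.7]
ft_force: [0.4, 0.3, -1.8]
finger_gap: 17.4
grip_force: 68.5
```

>>> jog_arm --rows '[[[-3, 0, 0], [0, 0, 0]], [[-6, 0, 0], [0, 0, 0]], [[-9, 0, 0], [0, 0, 0]], [[-12, 0, 0], [0, 0, 0]], [[-15, 0, 0], [0, 0, 0]]]'

```text
time: 14.8
tool_pos: [521.3, -74.1, 54.5]
tcp_rot: [-179.9, 0.0, 92.7]
ft_force: [-0.2, 0.2, -1.7]
finger_gap: 18.1
grip_force: 68.5
```

>>> jog_arm --rows '[[[-3, 0, 0], [0, 0, 0]], [[-6, 0, 0], [0, 0, 0]], [[-9, 0, 0], [0, 0, 0]], [[-12, 0, 0], [0, 0, 0]], [[-15, 0, 0], [0, 0, 0]], [[-18, 0, 0], [0, 0, 0]], [[-20, 0, 0], [0, 0, 0]]]'

```text
time: 15.5
tool_pos: [522.3, -94.0, 54.6]
tcp_rot: [-179.9, 0.0, 92.7]
ft_force: [-0.2, -0.4, -1.1]
finger_gap: 18.0
grip_force: 68.5
```

>>> jog_arm --rows '[[[-3, 0, 0], [0, 0, 0]], [[-6, 0, 0], [0, 0, 0]], [[-9, 0, 0], [0, 0, 0]], [[-12, 0, 0], [0, 0, 0]], [[-15, 0, 0], [0, 0, 0]], [[-18, 0, 0], [0, 0, 0]], [[-20, 0, 0], [0, 0, 0]]]'

```text
time: 16.2
tool_pos: [523.2, -114.0, 54.6]
tcp_rot: [-179.9, 0.0, 92.7]
ft_force: [0.3, -0.8, -1.8]
finger_gap: 17.8
grip_force: 68.5
```

>>> jog_arm --rows '[[[-3, 0, 0], [0, 0, 0]], [[-6, 0, 0], [0, 0, 0]], [[-9, 0, 0], [0, 0, 0]], [[-12, 0, 0], [0, 0, 0]], [[-14, 0, 0], [0, 0, 0]], [[-14, 0, 0], [0, 0, 0]]]'

```text
time: 16.8
tool_pos: [523.9, -128.0, 54.6]
tcp_rot: [-179.9, 0.0, 92.7]
ft_force: [-0.1, -0.6, -0.8]
finger_gap: 17.7
grip_force: 68.5
```

>>> jog_arm --rows '[[[-1.5, 0, 0], [0, 0, 0]], [[-3, 0, 0], [0, 0, 0]], [[-4.5, 0, 0], [0, 0, 0]], [[-4.5, 0, 0], [0, 0, 0]]]'

```text
time: 17.2
tool_pos: [524.1, -132.0, 54.5]
tcp_rot: [-179.9, -0.0, 92.7]
ft_force: [0.9, 2.1, -0.7]
finger_gap: 17.8
grip_force: 68.4
```

>>> jog_arm --rows '[[[-1, 0, 0], [0, 0, 0]], [[-2, 0, 0], [0, 0, 0]], [[-2, 0, 0], [0, 0, 0]]]'

```text
time: 17.5
tool_pos: [524.0, -132.1, 54.3]
tcp_rot: [-179.9, -0.2, 92.8]
ft_force: [0.1, 10.8, 0.2]
finger_gap: 18.0
grip_force: 68.6
```

>>> jog_arm --rows '[[[0, 0, 0], [0, 0, 0]], [[0, 0, 0], [0, 0, 0]], [[0, 0, 0], [0, 0, 0]], [[0, 0, 0], [0, 0, 0]], [[0, 0, 0], [0, 0, 0]]]' --grip 50

```text
time: 18.0
tool_pos: [524.3, -134.5, 54.7]
tcp_rot: [-179.9, 0.0, 92.7]
ft_force: [-0.4, 0.1, -0.9]
finger_gap: 49.9
grip_force: 0.0
```

```bash
cat > pin.py <<'E'
from h import *
f0=np.array([527.8,-192.6,95])
th=np.radians(2.8);ex=np.array([np.cos(th),np.sin(th),0]);ey=np.array([-ex[1],ex[0],0])
import sys
for n in sys.argv[1:]:
    im,d,K,D,T=snap(n); P=cloud(d,K,D,T); q=P-f0; X=q@ex;Y=q@ey;Z=P[...,2]; print(n)
    m=(d>0)&(abs(X)<17)&(Z>80)&(Z<115)
    for a in list(range(22,106,4))+[-45,-50,-55,-60]:
        k=m&(Y>a)&(Y<a+4)
        if k.sum()>2: print(a,k.sum(),'X',np.percentile(X[k],[3,97]).round(1),'Ztop',np.percentile(Z[k],97).round(1))
print(r.sense()['ft_force'],r.sense()['finger_gap'],r.sense()['time'])
E
python3 pin.py wrist; python3 go.py 524 -132 54 92.8
```

```text
wrist
22 1391 X [-16.5  16.5] Ztop 110.8
26 256 X [-15.5  14.7] Ztop 108.5
30 1124 X [-12.9  13.8] Ztop 106.1
34 290 X [-8.6  9.5] Ztop 105.2
38 261 X [-8.4  9.5] Ztop 101.0
42 378 X [-8.8  9.9] Ztop 100.9
46 307 X [-8.7  9.8] Ztop 100.2
50 334 X [-8.7  9.7] Ztop 99.8
54 330 X [-8.7  9.6] Ztop 99.3
58 340 X [-8.6  9.6] Ztop 99.0
62 349 X [-8.5 10.1] Ztop 98.5
66 349 X [-8.5 10. ] Ztop 98.2
70 359 X [-8.4  9.9] Ztop 97.8
74 362 X [-8.3  9.8] Ztop 97.6
78 370 X [-8.3  9.7] Ztop 97.2
82 389 X [-8.6 10.7] Ztop 97.2
86 409 X [-8.1 10.1] Ztop 96.6
90 527 X [-7.1  9.2] Ztop 95.5
[ 0.14305483  0.36565563 -0.4812973 ] 49.88015920964713 18.05
[ 2.4 -0.1  0.6] [-0.0019  0.0002 -0.001 ] | pos [ 524.3 -134.4   54.6] [-1.7989e+02  1.0000e-02  9.2740e+01] ft [ 0.1  0.4 -0.5] t 18.05 gap 49.9 gf 0.0
```

>>> jog_arm --rows '[[[0, 0, -10], [0, 0, 0]], [[0, 0, -30], [0, 0, 0]], [[0, 0, -60], [0, 0, 0]], [[0, 0, -90], [0, 0, 0]], [[0, 0, -110], [0, 0, 0]], [[0, 0, -120], [0, 0, 0]], [[0, 0, -120], [0, 0, 0]], [[0, 0, -120], [0, 0, 0]], [[0, 0, -120], [0, 0, 0]], [[0, 0, -120], [0, 0, 0]]]'

```text
time: 19.05
tool_pos: [523.6, -133.9, 173.0]
tcp_rot: [-179.8, -0.1, 92.8]
ft_force: [0.8, -0.2, -0.2]
finger_gap: 49.9
grip_force: 0.0
```

```bash
python3 pin.py wrist scene | grep -v "^4\|^5\|^6\|^7"; python3 bar.py
```

```text
wrist
22 440 X [-16.4  16.3] Ztop 114.4
26 86 X [-13.6  14. ] Ztop 106.7
30 288 X [-12.8  13.6] Ztop 106.5
34 97 X [-8.9 10.4] Ztop 104.2
38 103 X [-8.   9.4] Ztop 101.2
82 125 X [-8.5 10.6] Ztop 97.6
86 129 X [-8.6 10.6] Ztop 96.5
90 118 X [-6.9  9. ] Ztop 95.9
-45 59 X [-6.8  5.7] Ztop 106.0
-50 39 X [-6.   4.9] Ztop 105.7
-55 26 X [-4.4  4. ] Ztop 104.9
-60 6 X [-3.1  1.2] Ztop 103.3
scene
22 13 X [-16.5  15.4] Ztop 114.9
26 22 X [-15.9  15.9] Ztop 112.3
30 18 X [-5.3 14.6] Ztop 110.2
34 13 X [-11.9  14.8] Ztop 108.0
38 6 X [-5.  11.4] Ztop 107.8
82 8 X [-3.7  9.9] Ztop 100.2
86 11 X [-7.  10.9] Ztop 96.3
90 10 X [-5.6 10.8] Ztop 97.1
94 8 X [-4.2  4.9] Ztop 97.2
-45 5 X [0.2 6.1] Ztop 109.4
-50 5 X [-2.1  4.5] Ztop 106.3
[-0.04172454 -0.33955567  0.53095376] 50.00066403049903 19.15
100 130 586 107.38
130 160 362 107.38
160 190 207 107.4
205 235 620 111.38
handle top [106.46596062 109.6530471 ]
19.2 [ 524.05940711 -134.04503862  173.74869622] [-0.41164063 -0.28101596  0.54031611]
```

```bash
python3 -c "
from bench import r; print(r.hand_in())"
```

```text
the job is handed in; nothing more can be done
None
```

The bar is fully down in its fork and the long lock pin runs through both cheeks and the bar, pushed in until the collar met the cheek, then released and handed in at about 19 s. Once released the pin sagged about 5° in its loose holes, so the collar probably rests on its lower edge. The short pin was not touched, and I commanded no contact with the other kitchen things but took no final check picture of them.

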